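# Gauge a resin tube in the caliper

### The arm

A 6-joint arm with a two-finger parallel gripper is mounted at the origin on the work surface. World frame = base frame: x ahead of the robot, y to its left, z up, the work surface at z = 0. Lengths are in m, angles in rad, forces in N, time in s.
With the tool pointing down it reaches from about 0.325 to 0.9 m from the base axis. Payload 6.1 kg.
Tool frame: the origin (TCP) lies at the very end of the fingers, on their centre line; the grasp point (between the pads) lies env.tcp_to_grasp behind it (env.tcp_to_grasp is the distance from the TCP to the grasp point, in m); z points along the fingers, y is the line along which they close (so a half turn about z gives the same grasp; the last joint's range is limited). The gripper opens to 87 mm and grips with 3 to 60 N. Pads are 19 mm wide; open, the fingers measure 117 mm over their backs; the gripper's body (75 mm by 190 mm) begins 51 mm behind the grasp point.
Start: joints at [-1.406, 0.22, 1.526, -0, 1.395, -0.126], TCP at [0.179, -0.599, 0.223] pointing down, gripper open.
Joint ranges: [-2.98, 2.98], [-0.91, 2.08], [0.09, 2.57], [-1.24, 4.39], [0.2, 2.65], [-2.68, 2.68]. Speed limits (rad/s): [2.57, 2.57, 3.01, 3.14, 3.14, 3.14].

### API

Orientations are given as a unit quaternion [x, y, z, w].
In Python, from rig import env gives the robot as it stands. The module is installed in compiled form; this text tells all that it offers. Calls block until the motion is done:
- env.reach(position, orientation): joint-space move of the TCP to a pose.
- env.servo_line(position, attitude=None, velocity=0.15, stop_force=None): straight line of the TCP; attitude=None keeps the orientation; velocity is the mean speed in m/s. With stop_force (N) it stops when the force on the tool has changed by that much, and returns True; else False.
- env.move_j(angles): joint-space move.
- env.set_gripper(opening, newtons=None): finger opening in m; newtons is the grip in N (None keeps the last); returns when the fingers have stopped.
- env.dwell(seconds).
- env.solve_ik(position, orientation): joint angles nearest the present ones, or None.
- env.sense(): the state.
- env.get_image(name): name is "scene" or "top" or "wrist"; returns (picture, depth): 420x560x3 uint8, red, green, blue; 420x560 float32, m along the optical axis (not along the pixel's ray), 0 where there is no reading.
- env.get_calibration(name): a dict with "fx", "fy", "cx", "cy" (pixels), "dist" ([k1, k2, p1, p2, k3] as OpenCV has them; the pictures are not rectified), "R" (3x3) and "t" (3): a world point X has camera coordinates R X + t; the wrist camera has in their place "tool_from_camera" (4x4, takes a point from camera to tool coordinates, whose origin is the TCP and whose axes are the flange's). Camera axes: x right, y down, z forward; pixel columns grow to the right and rows downward; lengths in m; the calibration is good to about 2 mm. A picture is of the moment at which its call begins: read the wrist's pose just before it. get_calibration takes no time and is no camera call.
A pose or a line that the arm cannot do raises env.Unreachable and nothing moves.
- env.close_job(): hands the job in; it is judged then, once.
The state is a dict: "t": time; "q": joint angles; "joint_velocities": joint speeds; "joint_efforts": joint torques, N m; "tcp_pos": TCP position; "tool_rot": TCP orientation; "ft_force": force on the tool from outside, world axes, zero at the start; "ft_torque": the same for the moment, N m; "finger_gap": finger opening in m; "grip_force": force on a finger pad.
Only numpy, scipy, OpenCV 4.12 (cv2) and the standard library are available. Lean on these libraries where they do the work, as an engineer would, in place of code of your own. Each camera call takes 0.05 s, during which the arm holds its last target. There are 200 camera calls.

### The job

Measure the outside of the white resin tube with the digital caliper that is clamped flat in the little vice: open the sliding jaw, set the tube gently down on the mat, standing between the jaws and well in from their tips, and slide the jaw shut until both jaws bear on it with light finger pressure (a few newtons, the wall is thin), without cocking the jaw on its beam. Let go and leave the tube standing there between the closed jaws so that I can read the size, and leave the other things on the bench where they are.

Things in the scene. Friction and masses are not known exactly. Their poses are not given: they have to be found in the camera images.
- tube: the part to measure: white resin tube standing on the mat, 65 mm tall, open top, 4 mm wall, some 30 g. Its outside diameter is somewhere between 26 and 34 mm: finding it is the job. Origin: centre of its underside, z along its axis. It may stand at any of four places, exchanged with the rod, block and paint pot.
- caliper: 150 mm digital caliper held level, fixed to the bench. Origin: at the mat's top (3 mm above the table), on the beam's centreline, in the plane of the fixed jaw's measuring face. y: along the beam, opening direction; jaws point to -x; z up. Beam 16 mm wide (x -8 to 8), 236 mm long (y -22 to 214), 3.6 mm thick; mid-plane of beam and jaws 27 mm above the mat. Inside jaws reach to x = 29 mm.
- vice (a point): centre of the top of the small steel vice that clamps the far end of the beam; 33 mm tall, 36 mm along the beam, from 50 mm in front (-x) to 30 mm behind the beam's centreline; fixed
- fixed_jaw: the fixed jaw, rigid on the beam, lying at y below 0 (22 mm wide at the root, tapering to 5 mm at the tip). Same origin and axes as the caliper. Both outside jaws reach from the beam's edge (x = -8 mm) to their tips at x = -48 mm; their flat measuring faces are parallel to x, and the tube goes between them, touching the fixed face when its axis is one radius along +y.
- jaws_mid (a point): point on the fixed jaw's measuring face (y = 0), 28 mm from the beam's centreline towards the tips (x = -28 mm), at mat level: a good depth for the tube's axis
- sliding_jaw: the slider: moving jaw (mirror of the fixed one, root 17 mm wide) and black display housing, in one piece. Origin: at mat level on the beam's centreline, 45 mm along +y from its measuring face; axes as the caliper's. Slides with about 1.5 N of friction and stays where left. A lock screw (loose, not used) sticks out 5 mm on the +x side near the jaw, a thumb roller at the far end of the -x side.
- housing_top (a point): centre of the top face of the black housing, 39 mm above the mat, 51 mm along +y from the moving jaw's measuring face. The housing is 34 mm wide across the beam, 62 mm long and 16 mm thick with flat upright long sides and free space under it: pinch it here from above, fingers closing across the beam (caliper x), tips reaching to about 15 mm above the mat.
- jaw_face (a point): point on the moving jaw's measuring face, half way along the jaw (28 mm from the beam's centreline towards the tips), 27 mm above the mat
- jaw_slide (a joint): opening between the two measuring faces in m: 0 closed, greater = further open (+y), up to 0.09; starts nearly closed
- jaw_rock (a joint): cocking of the sliding jaw on its beam, rad about the vertical (noise about 0.01): 0 is square, stops at 0.10 either way; it springs back. It takes 4 N m per rad: pressing 6 N on the tube 28 mm from the beam cocks it by 0.04 rad unless the housing is held square, and so does twisting the housing or squeezing it askew.
- rod: white resin rod standing upright, 22 mm diameter, 74 mm tall; not to be touched. Origin: centre of its underside
- block: white resin block, 30 x 26 x 42 mm with a small boss on top (48 mm in all); not to be touched. Origin: centre of its underside
- paint_pot: small grey paint pot with white cap, 34 mm diameter, 46 mm tall; not to be touched. Origin: centre of its underside
- clip_stand: wooden foot 40 x 36 mm with a stick and a spring clip holding a small white casting, 117 mm tall; not to be touched. Origin: centre of its underside
- sanding_block: cork sanding block 70 x 26 x 15 mm lying behind the caliper; not to be touched. Origin: centre of its underside
- hobby_knife: capped hobby knife, about 135 mm long, 10 mm thick, lying in front of the caliper along about world y; not to be touched. Origin: underside, 70 mm from its rear end
- glue: white glue bottle, 32 mm diameter, 75 mm tall, behind the vice; not to be touched. Origin: centre of its underside
- cutters: side cutters lying to the left of the mat, 130 mm long; not to be touched. Origin: at their pivot
Not all that is in view belongs to the job. Of the things shaped like the caliper, the bare steel one is meant.

How it is judged:
On the way, in this order (a step that is already met when the one before it is completed fails the run):
1. the tube stands let go on the mat between the opened jaws, well in from the tips (x of tube in the frame of caliper between -0.04 and -0.015 m and y of tube in the frame of caliper above 0.0125 m and y of tube in the frame of sliding_jaw below -0.0575 m and z of tube in the frame of caliper below 0.003 m and angle between tube's own z axis and vertical below 0.08 rad and contact force between the fingers and tube below 0.05 N), for 0.2 s.
2. both jaws bear on the tube (contact force between each of sliding_jaw, fixed_jaw and tube above 0.5 N and contact force between the fingers and tube below 0.05 N), for 0.3 s.
At the end, for the whole second after the job is handed in: The tube stands upright (within 0.08 rad) and at rest on the mat, let go, its axis at least 8 mm in from the jaw tips, with both jaws still on it (each within about 1 mm of touching) and the sliding jaw square on its beam (within 0.03 rad) (y of tube in the frame of caliper below 0.0175 m and y of tube in the frame of sliding_jaw above -0.0625 m and x of tube in the frame of caliper between -0.04 and -0.015 m and z of tube in the frame of caliper below 0.003 m and angle between tube's own z axis and vertical below 0.08 rad and value of joint jaw_rock between -0.03 and 0.03 rad and linear speed of tube below 0.01 m/s).
It fails at once if a jaw presses on the tube with more than 6 N (contact force between any of sliding_jaw, fixed_jaw and tube above 6 N).
It fails at once if the sliding jaw is cocked on its beam by more than 0.05 rad (value of joint jaw_rock above 0.05 rad or value of joint jaw_rock below -0.05 rad).
It fails at once if the tube is dropped (linear speed of tube above 0.6 m/s and contact force between the fingers and tube below 0.01 N).
It fails at once if another thing on the bench is moved by more than 15 mm (distance of any of rod, block, paint_pot, clip_stand, sanding_block, hobby_knife, glue, cutters from where it was at the start of the episode above 0.015 m).
It also fails if it takes over 51 s, if anything falls off the work surface, if the arm or the gripper's body presses on something with over 40 N, if the wrist force passes 120 N, or if a joint passes its speed limit or range.

## Working session

There is one attempt and no reset: what is moved stays moved. The work goes in short steps, each a Python script; the robot and the scene stay as the last script left them, time stands still between calls to the robot, and variables do not carry over. Pictures are saved under pics/ and viewed, at most 10 in all, crops included, and the job is handed in when it is done.

```bash
mkdir -p pics; python3 - <<'E'
from rig import env
import cv2,numpy as np
print(env.sense()['t'],env.tcp_to_grasp)
for n in ['scene','top']:
    p,d=env.get_image(n); cv2.imwrite(f'pics/{n}.png',p[:,:,::-1]); np.savez(f'{n}.npz',p=p,d=d)
    c=env.get_calibration(n); print(n,{k:np.round(v,4).tolist() for k,v in c.items()})
E
```

```text
0.0 0.0187
scene {'fx': 430.4304, 'fy': 430.4304, 'cx': 277.2118, 'cy': 208.6256, 'dist': [-0.0655, 0.0, 0.0, 0.0, 0.0], 'R': [[-0.2759, 0.9611, -0.0146], [0.5765, 0.1533, -0.8026], [-0.7691, -0.2298, -0.5963]], 't': [0.2143, -0.1966, 1.4897]}
top {'fx': 490.4988, 'fy': 490.4988, 'cx': 286.18, 'cy': 207.7167, 'dist': [-0.0163, 0.0, 0.0, 0.0, 0.0], 'R': [[-0.012, -0.9999, 0.0071], [-0.9966, 0.0114, -0.0817], [0.0816, -0.0081, -0.9966]], 't': [-0.0813, 0.5083, 1.5504]}
```

View pics/scene.png

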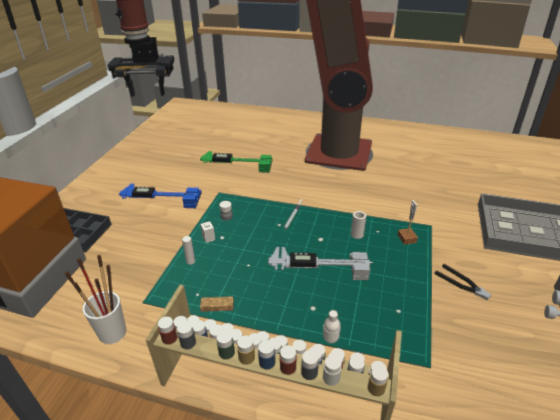

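View pics/top.png

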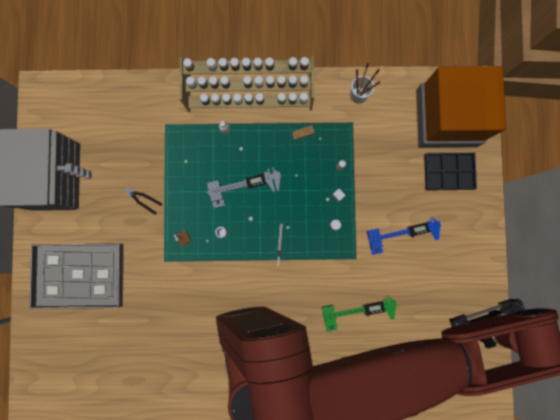

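The top view shows the steel caliper lying at (215–280, 170–205). The scene view shows the same things from the front.

Things that could be taken for the tube:
- open cylinder, top (221,232) / scene (358,225)
- rod, (342,165) / (188,250)
- block, (339,195) / (208,232)
- paint pot, (336,225) / (226,210)
- glue bottle, (224,127) / (332,328)

Things that could be taken for the caliper:
- steel, top (245,185)
- blue, top (405,235)
- green, top (360,312)

I choose the open-topped cylinder and the steel caliper, and will check both in a crop.

```bash
cat > h.py <<'E'
import numpy as np,cv2
from scipy.spatial.transform import Rotation as Ro
def cam(env,n,s=None):
    c=env.get_calibration(n); K=np.array([[c['fx'],0,c['cx']],[0,c['fy'],c['cy']],[0,0,1.]]);D=np.array(c['dist'],float)
    if n=='wrist':
        T=np.array(c['tool_from_camera']);A=np.eye(4);A[:3,:3]=rot(s);A[:3,3]=s['tcp_pos']
        M=np.linalg.inv(A@T);R,t=M[:3,:3],M[:3,3]
    else: R,t=np.array(c['R']),np.array(c['t'])
    return K,D,R,t
def rot(s):
    r=np.array(s['tool_rot']); return r if r.shape==(3,3) else Ro.from_quat(r).as_matrix()
def ray(C,uv,z):
    K,D,R,t=C; u=cv2.undistortPoints(np.array(uv,float).reshape(-1,1,2),K,D).reshape(-1,2)
    d=np.c_[u,np.ones(len(u))]@R; o=-R.T@t
    return o+d*((z-o[2])/d[:,2])[:,None]
def proj(C,X):
    K,D,R,t=C; return cv2.projectPoints(np.array(X,float).reshape(-1,1,3),cv2.Rodrigues(R)[0],t,K,D)[0].reshape(-1,2)
def down(yaw): # tool y axis along world angle yaw, z down
    y=np.array([np.cos(yaw),np.sin(yaw),0]);z=np.array([0,0,-1.]);x=np.cross(y,z)
    return Ro.from_matrix(np.c_[x,y,z]).as_quat()
E
python3 - <<'E'
from rig import env
from h import *
a=np.load('top.npz')['p'];b=np.load('scene.npz')['p']
A=cv2.resize(a[160:250,190:300],None,fx=5,fy=5,interpolation=2)
B=cv2.resize(b[200:290,265:385],None,fx=5,fy=5,interpolation=2)
B=cv2.resize(B,(350,262))
A=A[:, :]; o=np.zeros((450,800,3),np.uint8); A=cv2.resize(A,(440,360)); o[:360,:440]=A;o[:262,445:795]=B
cv2.imwrite('pics/crop.png',o[:,:,::-1])
C=cam(env,'top');print(ray(C,[[221,232]],.068),ray(C,[[215,187],[266,181]],.035))
print(env.get_calibration('wrist'),env.sense()['tool_rot'])
E
```

```text
[[0.43035585 0.11561967 0.068     ]] [[ 0.5748979   0.13868641  0.035     ]
 [ 0.59233933 -0.02384829  0.035     ]]
{'fx': 312.9697427005031, 'fy': 312.9697427005031, 'cx': 278.3404704489496, 'cy': 207.50985735642467, 'dist': array([-0.04974752,  0.        ,  0.        ,  0.        ,  0.        ]), 'tool_from_camera': array([[-3.34418388e-04, -9.52700113e-01, -3.03911802e-01,
         8.39944085e-02],
       [ 9.99999729e-01, -1.19365238e-04, -7.26194310e-04,
        -5.03201625e-04],
       [ 6.55568896e-04, -3.03911963e-01,  9.52699894e-01,
        -1.62310511e-01],
       [ 0.00000000e+00,  0.00000000e+00,  0.00000000e+00,
         1.00000000e+00]])} [ 9.89444091e-01  1.44912478e-01 -2.61813571e-05 -8.73456384e-04]
```

View pics/crop.png

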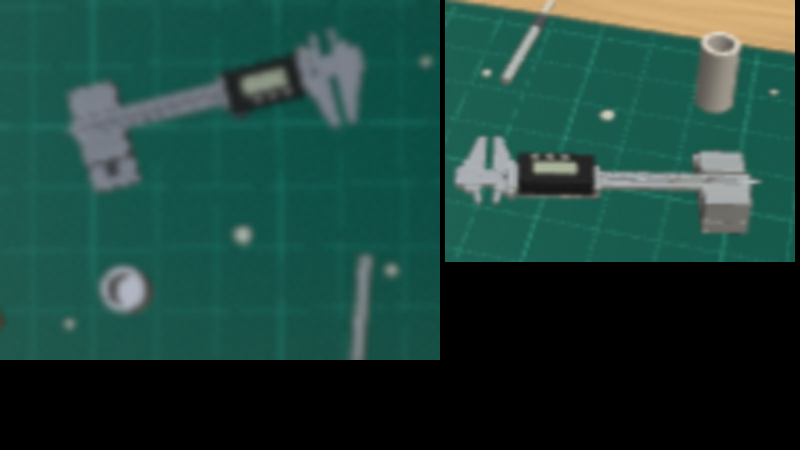

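The crop confirms the choice: the open-bored tube is at crop (123,288), and the bare steel caliper has its vice on the left and its jaws on the right. Next I take wrist close-ups over the jaws and over the tube.

```bash
python3 - <<'E'
from rig import env
from h import *
for y in (14,194):
    print(y,env.solve_ik([.58,-.01,.12],down(np.radians(y))))
yaw=np.radians(14)
if env.solve_ik([.58,-.01,.12],down(yaw)) is None: yaw+=np.pi
for n,p in (('w1',[.575,0.0,.16]),('w2',[.43,.115,.2])):
    env.reach(p,down(yaw)); env.dwell(.2); s=env.sense()
    a,d=env.get_image('wrist'); cv2.imwrite(f'pics/{n}.png',a[:,:,::-1])
    np.savez(n+'.npz',p=a,d=d,pos=s['tcp_pos'],q=s['tool_rot']); print(s['t'],s['tcp_pos'],s['finger_gap'])
E
```

```text
14 [-1.53154847e-01  2.08476846e-01  1.74091069e+00 -4.44089210e-16
  1.19220512e+00 -3.97500942e-01]
194 None
2.85 [ 0.57506705 -0.00061977  0.16003544] 0.08688687199361154
3.8833 [0.43075494 0.11421728 0.19963332] 0.08720271083407533
```

View pics/w1.png

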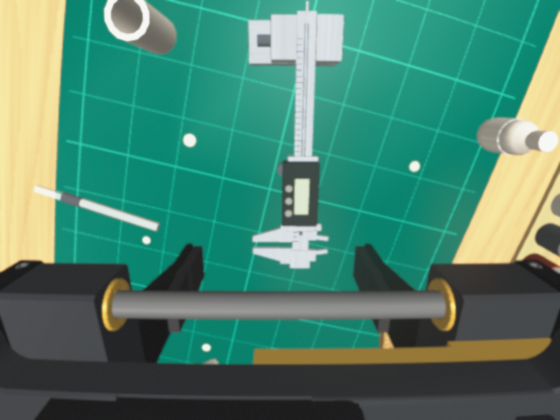

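View pics/w2.png

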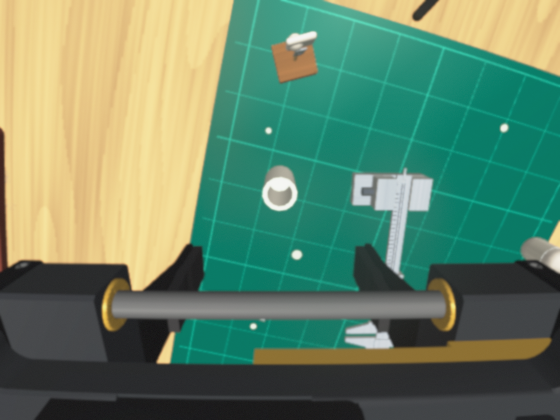

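Both wrist views are clear. In w1 the housing is at (300,192), the jaws at (290,245) and the beam runs up to the vice at (300,35). In w2 the tube rim is at (280,191). Next I extract these by masks.

```bash
python3 - <<'E'
from rig import env
from h import *
def load(n):
    z=np.load(n+'.npz'); s=dict(tcp_pos=z['pos'],tool_rot=z['q']); return z['p'],z['d'],cam(env,'wrist',s)
p,d,C=load('w1'); hsv=cv2.cvtColor(p,cv2.COLOR_RGB2HSV)
# housing
m=np.zeros(p.shape[:2],np.uint8); dk=(hsv[...,2]<75).astype(np.uint8); m[150:232,270:330]=dk[150:232,270:330]
m=cv2.morphologyEx(m,cv2.MORPH_CLOSE,np.ones((15,15)))
m=cv2.morphologyEx(m,cv2.MORPH_OPEN,np.ones((9,9)))
c=max(cv2.findContours(m,0,2)[0],key=cv2.contourArea); r=cv2.minAreaRect(c); bx=cv2.boxPoints(r)
W=ray(C,bx,.042); print('housing px',r,'\n',W.round(4),W.mean(0),[np.linalg.norm(W[i]-W[i-1]).round(4) for i in range(4)])
for i in (0,1): v=W[(i+1)%4]-W[i]; print('edge ang',np.degrees(np.arctan2(v[1],v[0])))
# beam
light=((hsv[...,1]<60)&(hsv[...,2]>90))
pts=[]
for row in range(72,150,3):
    x=np.where(light[row,285:325])[0]+285; pts.append([(x.min()+x.max())/2,row]); 
B=ray(C,np.array(pts),.0318); vx=cv2.fitLine(B[:,:2].astype(np.float32),cv2.DIST_HUBER,0,1e-4,1e-4).ravel()
print('beam dir',np.degrees(np.arctan2(vx[1],vx[0])),'pt',vx[2:])
# tube rim
for n,box in (('w1',(0,60,95,185)),('w2',(150,220,250,310))):
    p,d,C=load(n); h2=cv2.cvtColor(p,cv2.COLOR_RGB2HSV); r0,r1,c0,c1=box
    m=np.zeros(p.shape[:2],np.uint8); m[r0:r1,c0:c1]=((h2[...,1]<50)&(h2[...,2]>185))[r0:r1,c0:c1]
    c=max(cv2.findContours(m,0,2)[0],key=cv2.contourArea); P=ray(C,c.reshape(-1,2),.068)[:,:2]
    cc,rad=cv2.minEnclosingCircle(P.astype(np.float32)); print(n,'tube',cc,rad,cv2.boundingRect(c), cv2.fitEllipse(P.astype(np.float32)))
p,d,C=load('w1')
cr=cv2.resize(p[150:275,235:345],None,fx=4.8,fy=4.8,interpolation=cv2.INTER_CUBIC)
cv2.imwrite('pics/jaw.png',cr[:,:,::-1])
E
```

```text
housing px ((300.5, 171.5), (15.0, 33.0), 90.0) 
 [[0.5711 0.036  0.042 ]
 [0.6    0.0432 0.042 ]
 [0.6038 0.0299 0.042 ]
 [0.5745 0.0226 0.042 ]] [0.58738171 0.03289114 0.042     ] [np.float64(0.0138), np.float64(0.0298), np.float64(0.0138), np.float64(0.0302)]
edge ang 13.980561818967372
edge ang -74.00707382034898
beam dir -76.880936 pt [0.57826245 0.08001942]
w1 tube (0.43041062355041504, 0.11956128478050232) 0.017474142834544182 (104, 0, 46, 41) ((0.43067115545272827, 0.11872831732034683), (0.02949591539800167, 0.03181333839893341), 114.35628509521484)
w2 tube (0.4301014244556427, 0.119654580950737) 0.017437759786844254 (262, 176, 36, 35) ((0.4303196966648102, 0.11956443637609482), (0.03308950737118721, 0.03388218954205513), 1.988235592842102)
```

View pics/jaw.png

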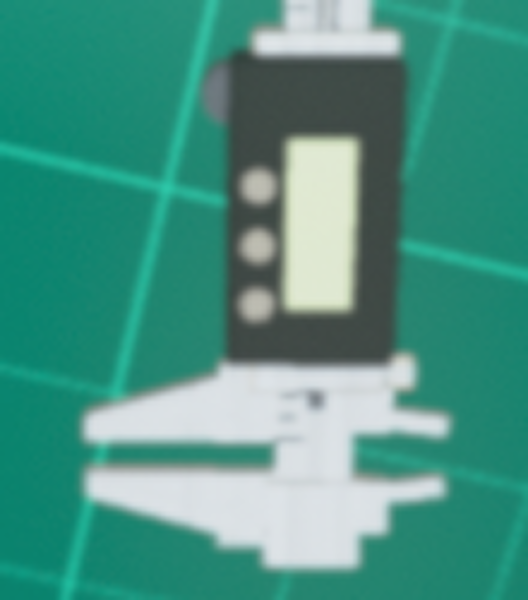

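The crop shows these pixels:
- housing corners at about (235,55), (405,58), (396,362) and (228,360)
- moving jaw face at row 440
- fixed jaw face at row 467
- jaw tips at column 86

I convert these to world points.

```bash
python3 - <<'E'
from rig import env
from h import *
z=np.load('w1.npz'); C=cam(env,'wrist',dict(tcp_pos=z['pos'],tool_rot=z['q']))
g=lambda c:np.array(c,float)/4.8-.4+[235,150]
H=ray(C,g([[235,55],[405,58],[396,362],[228,360]]),.042); hc=H.mean(0)[:2]
print('housing',H.round(4).tolist(),hc,[np.linalg.norm(H[i]-H[i-1]).round(4) for i in range(4)])
for i in range(4): v=H[i]-H[i-1]; print(np.degrees(np.arctan2(v[1],v[0])).round(2),end=' ')
th=np.radians(103.1); ey=np.array([np.cos(th),np.sin(th)]); ex=np.array([ey[1],-ey[0]])
bp=np.array([.57826,.08002])
J=ray(C,g([[88,467],[270,468],[88,440],[270,440],[312,568],[84,480]]),.0318)[:,:2]
print('\njaw rel beam pt (x,y):',((J-bp)@np.c_[ex,ey]).round(4).tolist(),'housing',((hc-bp)@np.c_[ex,ey]).round(4))
v=J[1]-J[0];print('face ang',np.degrees(np.arctan2(v[1],v[0])))
yF=((J[0]+J[1])/2-bp)@ey; O=bp+yF*ey; print('origin',O,'mid',O-.028*ex)
E
```

```text
housing [[0.5701, 0.0384, 0.042], [0.6012, 0.0456, 0.042], [0.6164, -0.0133, 0.042], [0.5837, -0.021, 0.042]] [0.59283971 0.01242628] [np.float64(0.061), np.float64(0.0319), np.float64(0.0609), np.float64(0.0335)]
102.9 12.97 -75.54 -166.83 
jaw rel beam pt (x,y): [[-0.0466, -0.1281], [-0.0081, -0.1278], [-0.0465, -0.1219], [-0.0082, -0.1213], [0.0017, -0.1514], [-0.0475, -0.1312]] housing [-0.0011 -0.0691]
face ang 13.59482376572239
origin [ 0.6072609  -0.04460393] mid [ 0.57998957 -0.05095016]
```

```bash
cat >> h.py <<'E'
TH=np.radians(103.2); EY=np.array([np.cos(TH),np.sin(TH),0]); EX=np.array([EY[1],-EY[0],0]); YAW=TH-np.pi/2
O=np.array([.6073,-.0446,0])
HC=np.array([.5928,.0120,0])
def show(env,tag):
    s=env.sense(); f=np.array(s['ft_force']); q=np.array(s['tcp_pos'])
    print(tag,'t%.2f'%s['t'],'tcp',q.round(4),'cal',((q-O)@EX).round(4),((q-O)@EY).round(4),'f(x,y,z)',(f@EX).round(2),(f@EY).round(2),f[2].round(2),'mz',round(float(s['ft_torque'][2]),3),'gap',round(float(s['finger_gap']),4),'gf',s['grip_force'])
E
python3 - <<'E'
from rig import env
from h import *
env.reach(HC+[0,0,.10],down(YAW)); show(env,'above')
env.servo_line(HC+[0,0,.018],velocity=.1); show(env,'down')
env.set_gripper(.02,4); show(env,'grip')
if env.sense()['finger_gap']<.028: raise SystemExit
p=np.array(env.sense()['tcp_pos'])
env.servo_line(p+.01*EY,velocity=.03); show(env,'10')
env.servo_line(p+.062*EY,velocity=.06); show(env,'62')
a,d=env.get_image('wrist'); cv2.imwrite('pics/w3.png',a[:,:,::-1]);s=env.sense()
E
```

```text
above t4.81 tcp [0.5924 0.0124 0.1001] cal -0.0015 0.0589 f(x,y,z) -0.29 -0.02 0.31 mz 0.038 gap 0.0871 gf 0.0
down t5.78 tcp [0.5935 0.012  0.0187] cal -0.0005 0.0582 f(x,y,z) 0.18 -0.17 0.02 mz 0.061 gap 0.087 gf 0.0
grip t6.69 tcp [0.5928 0.012  0.018 ] cal -0.0012 0.0584 f(x,y,z) 0.65 -0.29 -0.12 mz 0.014 gap 0.0342 gf 3.9941687177633867
10 t7.17 tcp [0.5903 0.0224 0.018 ] cal -0.0012 0.0691 f(x,y,z) -0.23 1.6 -0.26 mz 0.022 gap 0.0339 gf 3.9942445268388838
62 t8.19 tcp [0.5783 0.0727 0.0179] cal -0.0014 0.1209 f(x,y,z) -2.13 0.99 1.54 mz 0.019 gap 0.0343 gf 3.9935896199312992
```

View pics/w3.png

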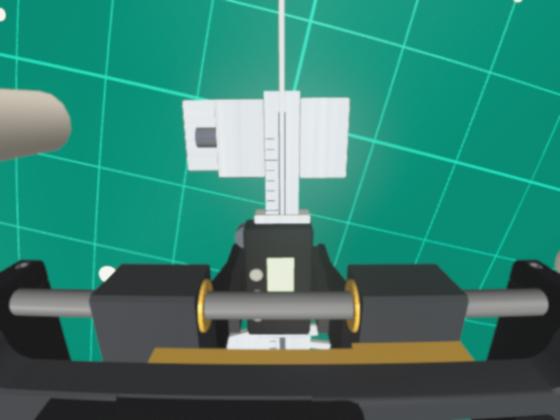

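The wrist view shows the slider now near the vice, with the end of the housing at about (280,225), and still held by the fingers. Next I let go and fetch the tube.

```bash
python3 - <<'E'
from rig import env
from h import *
T=np.array([.4303,.1196,0])
p=np.array(env.sense()['tcp_pos'])
env.set_gripper(.06); env.servo_line(p+[0,0,.1],velocity=.2)
env.set_gripper(.07)
env.reach(T+[0,0,.10],down(YAW)); env.servo_line(T+[0,0,.042],velocity=.12); show(env,'at tube')
env.set_gripper(.015,5); show(env,'grip')
if env.sense()['finger_gap']<.022: raise SystemExit
env.servo_line(np.r_[T[:2],.115],velocity=.12); show(env,'lift')
M=O-.028*EX+.021*EY
env.reach(M+[0,0,.115],down(YAW)); env.dwell(.2); show(env,'over')
s=env.sense(); a,d=env.get_image('wrist'); cv2.imwrite('pics/w4.png',a[:,:,::-1])
b,d=env.get_image('scene'); cv2.imwrite('pics/s4.png',cv2.resize(b[200:300,230:390],None,fx=4,fy=4,interpolation=2)[:,:,::-1])
E
```

```text
at tube t11.48 tcp [0.4311 0.1194 0.0423] cal -0.1341 0.1999 f(x,y,z) 0.23 -0.9 -0.77 mz -0.021 gap 0.0699 gf 0.0
grip t12.19 tcp [0.4304 0.1196 0.0422] cal -0.1347 0.2003 f(x,y,z) -0.59 0.25 1.67 mz -0.037 gap 0.0332 gf 5.0000409325843975
lift t12.95 tcp [0.4298 0.1195 0.1144] cal -0.1354 0.2003 f(x,y,z) -0.25 0.39 -0.41 mz -0.028 gap 0.0331 gf 4.999968190113577
over t13.99 tcp [ 0.5745 -0.029   0.1151] cal -0.0284 0.0227 f(x,y,z) -0.17 -0.35 -1.01 mz -0.04 gap 0.0335 gf 5.00001525136895
```

View pics/s4.png

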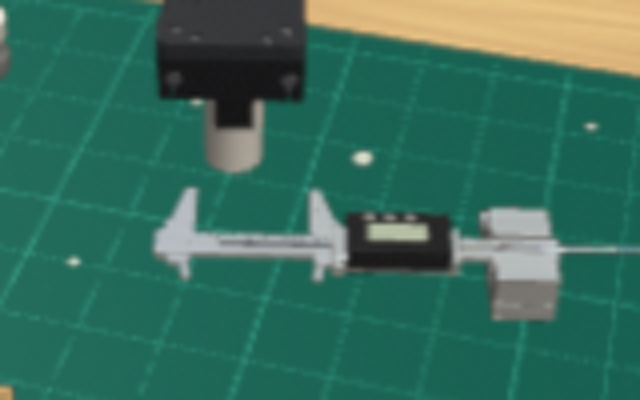

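The scene crop shows the tube, at crop (235,140), held above the open jaws, whose faces are at crop columns 190 and 315. The gap reads about 33.3 mm. I lower it with some clearance.

```bash
python3 - <<'E'
from rig import env
from h import *
M=O-.028*EX+.026*EY
env.servo_line(M+[0,0,.085],velocity=.1)
env.servo_line(M+[0,0,.050],velocity=.08); env.dwell(.1); show(env,'low')
print(env.servo_line(M+[0,0,.0405],velocity=.02,stop_force=2.5)); show(env,'set')
env.set_gripper(.05); show(env,'open'); env.dwell(.3)
env.servo_line(M+[0,0,.14],velocity=.15)
V=M+.01*EY-.0*EX
env.reach(V-.06*EY+[0,0,.16],down(YAW)); env.dwell(.2)
s=env.sense(); a,d=env.get_image('wrist'); show(env,'view')
np.savez('w5.npz',p=a,d=d,pos=s['tcp_pos'],q=s['tool_rot'])
cv2.imwrite('pics/w5.png',a[:,:,::-1])
E
```

```text
low t15.22 tcp [ 0.5745 -0.0258  0.0504] cal -0.0276 0.0258 f(x,y,z) 0.72 -0.15 0.2 mz 0.01 gap 0.0335 gf 5.000030902369872
True
set t15.67 tcp [ 0.5742 -0.0257  0.0415] cal -0.0279 0.026 f(x,y,z) 1.1 -2.19 1.57 mz 0.047 gap 0.0332 gf 5.000129310606098
open t16.30 tcp [ 0.5736 -0.0256  0.0411] cal -0.0285 0.0262 f(x,y,z) -0.76 0.52 0.29 mz 0.067 gap 0.0498 gf 0.0
view t17.99 tcp [ 0.5847 -0.0734  0.1588] cal -0.0286 -0.0228 f(x,y,z) -0.14 0.0 0.32 mz -0.017 gap 0.0501 gf 0.0
```

View pics/w5.png

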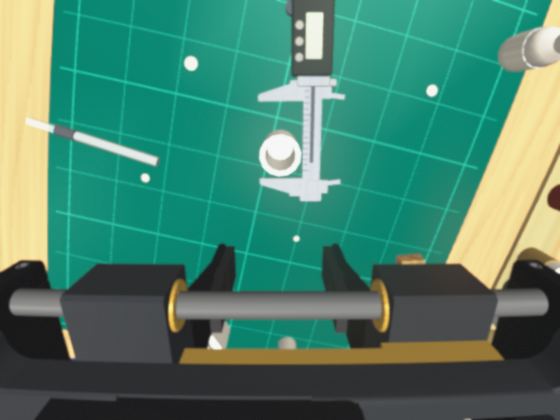

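The tube rim is at (280,155). It stands between the fixed jaw (face at row ~180) and the opened moving jaw (face at row ~100), well in from the tips. Next I regrip the housing and close the jaw in small steps.

```bash
python3 - <<'E'
from rig import env
from h import *
z=np.load('w5.npz'); C=cam(env,'wrist',dict(tcp_pos=z['pos'],tool_rot=z['q']))
J=ray(C,[[280,181],[280,99]],.0318)-O; Tt=ray(C,[[280,155]],.068)-O
print('faces y',J@EY,'tube',Tt@EX,Tt@EY)
G=np.array([.5783,.0727,0])
env.reach(G+[0,0,.10],down(YAW)); env.servo_line(G+[0,0,.018],velocity=.1); env.dwell(.2); show(env,'down')
env.set_gripper(.02,3); env.dwell(.2); show(env,'grip')
p=np.array(env.sense()['tcp_pos'])
y0=(p-O)@EY
env.servo_line(G+[0,0,.018]+(.094-.1209)*EY,velocity=.04); env.dwell(.2); show(env,'.094')
for k in range(3): env.dwell(.05); show(env,'n')
E
```

```text
faces y [-0.00379332  0.06989298] tube [-0.02777089] [0.02581406]
down t19.84 tcp [0.579  0.0728 0.0188] cal -0.0008 0.1207 f(x,y,z) -0.56 0.44 -0.18 mz 0.047 gap 0.0499 gf 0.0
grip t20.49 tcp [0.5783 0.0728 0.0181] cal -0.0015 0.1209 f(x,y,z) -1.6 0.66 2.51 mz 0.007 gap 0.0338 gf 2.9962671161047183
.094 t21.52 tcp [0.5846 0.0464 0.018 ] cal -0.0013 0.0938 f(x,y,z) 0.19 -1.47 1.77 mz 0.002 gap 0.0341 gf 2.9961474434821866
n t21.57 tcp [0.5846 0.0465 0.0181] cal -0.0013 0.0938 f(x,y,z) 0.12 -1.71 2.29 mz 0.031 gap 0.0341 gf 2.9961425287183374
n t21.62 tcp [0.5846 0.0465 0.0181] cal -0.0013 0.0939 f(x,y,z) -0.87 -1.79 2.08 mz 0.027 gap 0.0339 gf 2.996120913885534
n t21.67 tcp [0.5845 0.0465 0.018 ] cal -0.0013 0.0939 f(x,y,z) 0.01 -1.77 2.13 mz -0.024 gap 0.0341 gf 2.99612874223385
```

```bash
python3 - <<'E'
from rig import env
from h import *
G=np.array([.5783,.0727,.018]); b=None
for i in range(1,29):
    y=.094-.0005*i
    env.servo_line(G+(y-.1209)*EY,velocity=.01)
    F=[]
    for k in range(5): env.dwell(.03); F.append(env.sense()['ft_force'])
    F=np.mean(F,0); s=env.sense(); q=(np.array(s['tcp_pos'])-O)@EY
    print(round(y,4),q.round(4),'fx %.2f fy %.2f'%(F@EX,F@EY),'mz %.3f'%s['ft_torque'][2])
    if i==2: b=F@EY
    if b is not None and i>3 and abs(F@EY-b)>1.8: break
show(env,'end')
E
```

```text
0.0935 0.0937 fx 0.05 fy 1.47 mz -0.033
0.093 0.0929 fx 0.65 fy 1.47 mz -0.025
0.0925 0.0924 fx 0.75 fy 1.75 mz 0.032
0.092 0.0919 fx 0.96 fy 1.37 mz -0.004
0.0915 0.0914 fx 1.22 fy 1.51 mz 0.042
0.091 0.0909 fx 1.10 fy 1.49 mz 0.004
0.0905 0.0904 fx 1.83 fy 1.45 mz 0.021
0.09 0.0899 fx 1.77 fy 1.20 mz 0.006
0.0895 0.0894 fx 1.80 fy 1.60 mz -0.010
0.089 0.0889 fx 2.06 fy 1.13 mz -0.033
0.0885 0.0884 fx 2.14 fy 1.35 mz 0.060
0.088 0.0879 fx 2.60 fy 1.88 mz 0.041
0.0875 0.0874 fx 2.00 fy 1.90 mz 0.009
0.087 0.0869 fx 2.58 fy 1.45 mz 0.067
0.0865 0.0864 fx 2.94 fy 1.20 mz 0.018
0.086 0.0859 fx 2.94 fy 1.44 mz 0.038
0.0855 0.0854 fx 2.73 fy 1.27 mz 0.040
0.085 0.0849 fx 2.99 fy 1.62 mz -0.001
0.0845 0.0844 fx 2.61 fy 1.62 mz 0.046
0.084 0.0841 fx 3.95 fy 3.34 mz 0.035
end t30.00 tcp [0.5867 0.0369 0.018 ] cal -0.0014 0.0841 f(x,y,z) 3.4 3.7 2.81 mz 0.035 gap 0.0337 gf 3.0010316011612304
```

The force rose by about 2 N at an opening consistent with the tube, so both jaws bear on it. I hold briefly, release and look.

```bash
python3 - <<'E'
from rig import env
from h import *
env.dwell(.4); show(env,'hold')
env.set_gripper(.055); p=np.array(env.sense()['tcp_pos']); show(env,'rel')
env.servo_line(np.r_[p[:2],.14],velocity=.15)
env.reach(O-.02*EX-.03*EY+[0,0,.15],down(YAW)); env.dwell(.2); show(env,'view')
s=env.sense(); a,d=env.get_image('wrist'); np.savez('w6.npz',p=a,pos=s['tcp_pos'],q=s['tool_rot'])
cv2.imwrite('pics/w6.png',cv2.resize(a[20:220,220:380],None,fx=3,fy=3,interpolation=2)[:,:,::-1])
E
```

```text
hold t30.40 tcp [0.5867 0.0369 0.018 ] cal -0.0014 0.0841 f(x,y,z) 2.7 3.72 3.08 mz 0.065 gap 0.0339 gf 3.0012265888944967
rel t31.09 tcp [0.5867 0.0367 0.018 ] cal -0.0015 0.0839 f(x,y,z) 0.06 -0.48 0.49 mz -0.006 gap 0.0553 gf 0.0
view t32.79 tcp [ 0.5943 -0.0771  0.1493] cal -0.0201 -0.0287 f(x,y,z) -1.05 0.61 -0.4 mz 0.023 gap 0.0549 gf 0.0
```

View pics/w6.png

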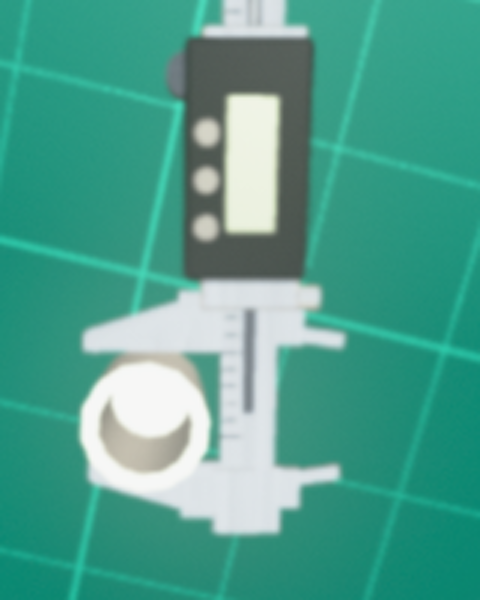

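The crop shows the tube rim at (145,427), standing between the moving jaw (face at row ~351) and the fixed jaw (face at row ~466). The jaw is square and the other things are untouched. I do one numeric check, then hand in.

```bash
python3 - <<'E'
from rig import env
from h import *
z=np.load('w6.npz'); C=cam(env,'wrist',dict(tcp_pos=z['pos'],tool_rot=z['q']))
g=lambda c:np.array(c,float)/3-.33+[220,20]
J=ray(C,g([[225,351],[88,351],[240,466]]),.0318)-O;T=ray(C,g([[145,427]]),.068)-O
print('faces y',J@EY,'tube',T@EX,T@EY,'gap',(J[0]-J[2])@EY)
if abs((J[0]-J[2])@EY-.0333)<.003 and -.037<(T@EX)[0]<-.018: print('close',env.close_job())
E
```

```text
faces y [ 0.03216129  0.03212936 -0.00205251] tube [-0.02840749] [0.01571921] gap 0.034213791966574814
the job is handed in; nothing more can be done
close None
```

The job is handed in: the tube stands let go between the closed jaws, about 28 mm from the beam's centreline (20 mm in from the tips), and is roughly 33–34 mm across. The last push on it was about 2 N, the jaw looks square in the last picture, and I saw nothing else on the bench moved. The job's verdict was not returned to me.

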